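# Open the busbar clamp and point out the replacement bar

## Robot

A 6-joint arm with a two-finger parallel gripper is mounted at the origin on a cart in front of the work surface, level with it; the furniture and walls round the work are solid. World frame = base frame: x ahead of the robot, y to its left, z up, the work surface at z = 0. Lengths are in m, angles in rad, forces in N, time in s.
With the tool pointing down it reaches from about 0.35 to 0.775 m from the base axis. Payload 5.5 kg.
Tool frame: the origin (TCP) lies at the very end of the fingers, on their centre line; the grasp point (between the pads) lies 19 mm behind it; z points along the fingers, y is the line along which they close (so a half turn about z gives the same grasp; the last joint's range is limited). The gripper opens to 85 mm and grips with 20 to 120 N. Pads are 22 mm wide; open, the fingers measure 114 mm over their backs; the gripper's body (76 mm by 85 mm) begins 54 mm behind the grasp point. The pads swing forward as they close: fully open they stand 13 mm farther back than shut.
Start: joints at [-1.413, 0.313, 0.046, 1.304, 0, 1.431], TCP at [0.169, -0.55, 0.231] pointing down, gripper open.
Joint ranges: [-2.76, 2.76], [-0.86, 1.69], [-1.03, 1.26], [-2.2, 2.34], [-1.47, 1.5], [-3.14, 3.14]. Speed limits (rad/s): [2.57, 2.57, 3.14, 3.14, 3.14, 3.14].

## Interface

Orientations are given as a unit quaternion [w, x, y, z].
In Python, from workcell import env, imaging, ticket gives the robot as it stands. The module is installed in compiled form; this text tells all that it offers.
- The arm moves only by the tool apply_moves, never from a script. Its argument "rows" is a list of rows, each an object with "xyz": the shift along the tool's x, y, z in mm, a list of three; "turn": the turn, a rotation vector about the tool's x, y, z in rad, a list of three; "grip": the opening, from 0 (shut) to 1 (fully open). A call has 1 to 12 rows; each row is the pose to reach, as a shift and turn from the pose commanded when the call began, along the tool's axes at that moment; what a row does not reach only later rows make up. A row lasts 1/12 s, in which the tool goes at most 41.7 mm and 7.16 degrees, less where a joint would pass 70% of its speed; a pose out of reach is approached as far as the arm can. A call with a gripper value outside its range is refused whole. The fingers move at their own pace and stop on an object; "force" is the grip in N (left out, the last holds). Time passes only in rows, so rows that repeat a pose let the fingers close. It gives the time, the measured TCP pose, the force, the opening and the grip force at its end, in the units of the state.
- env.get_state(): the state, without advancing time (a new reading comes with each control period).
- imaging.read_camera(name): name is "scene" or "top"; returns a dict with "color" (400x640x3 uint8, blue, green, red), "z_map" (400x640 float32, m along the optical axis (not along the pixel's ray), 0 where there is no reading), "camera_matrix" (3x3 intrinsics, pixels), "view" (4x4, takes a point from world to camera coordinates). Camera axes: x right, y down, z forward; pixel columns grow to the right and rows downward; lengths in m; the calibration is good to about 2 mm. A picture is of the moment at which its call begins.
- ticket.hand_in(): hands the job in; it is judged then, once.
The state is a dict: "clock": time; "joint_pos": joint angles; "qvel": joint speeds; "tau": joint torques, N m; "tcp_pos": TCP position; "orientation": TCP orientation; "wrist_force": force on the tool from outside, world axes, zero at the start; "ft_torque": the same for the moment, N m; "finger_gap": finger opening in m; "grip_force": force on a finger pad.
Only numpy, scipy, OpenCV 4.12 (cv2) and the standard library are available. Lean on these libraries where they do the work, as an engineer would, in place of code of your own. Each camera call takes 0.05 s, during which the arm holds its last target. There are 200 camera calls.

## Task

The copper bar clamped in the plywood fixture has to be swapped, and your workmate will do the swap by hand. Free it for him: push the fixture's red clamp lever over with closed fingertips, gently and all the way, without gripping it. Then show him the replacement: of the three loose busbars, point down at the one of middle length, which is as long as the bar in the fixture, and at that one only, with the fingertips two or three centimetres above its middle; stay there for two or three seconds and finish still pointing, and touch none of the loose things.

Things in the scene. Friction and masses are not known exactly. Their poses are not given: they have to be found in the camera images.
- busbar_fixture: plywood busbar fixture, 130 x 208 mm base 18 mm thick, fixed to the bench; origin at the middle of the underside, z up. A copper bar 90 mm long lies fixed along its y axis near the +y end, under the rubber foot of a steel toggle clamp that stands at the -y end with its red handle up. The lever's hinge is a line parallel to the fixture's x axis through (10, -46, 48) mm of this frame
- busbar_fixture_lever (a joint): angle of the clamp lever: 0 = clamped, red handle standing up, leaning about 12 degrees to the fixture's -y; it grows as the handle is pushed over towards the fixture's -y side and down, to the stop at 1.31 = fully open, handle level about 34 mm above the bench with its end 190 mm from the fixture's origin. It stays where it is left when clamped; beyond about half way it may sink on by itself. Needs about 1 to 2 N at the handle
- handle_top (a point): point on the axis of the red handle, 17 mm below its rounded end; turns with the lever. At lever angle 0 it is at (10, -93.5, 170) mm in the fixture's frame. The handle is 18 mm wide (fixture's x), about 18 mm thick and 95 mm long
- handle_mid (a point): point on the axis of the red handle, 42 mm below its end; turns with the lever. At lever angle 0 it is at (10, -88.5, 145) mm in the fixture's frame
- handle_low (a point): point on the axis of the red handle, 67 mm below its end; turns with the lever. At lever angle 0 it is at (10, -83, 120) mm in the fixture's frame
- busbar_1: loose busbar: copper strip with an orange sleeve round its middle, lying flat on the bench, 90 mm long (along its y axis), 26 mm wide, 5 mm thick; origin at the centre of its underside
- busbar_2: loose busbar: copper strip with an orange sleeve round its middle, lying flat on the bench, 110 mm long (along its y axis), 26 mm wide, 5 mm thick; origin at the centre of its underside
- busbar_3: loose busbar: copper strip with an orange sleeve round its middle, lying flat on the bench, 75 mm long (along its y axis), 26 mm wide, 5 mm thick; origin at the centre of its underside
- spacer_1: bystander: amber insulating block with a bolt head on top, 32 x 44 x 34 mm high, loose; origin at the centre of its underside
- caliper: bystander: steel caliper with a black readout lying flat, 58 x 210 x 12 mm, loose, beyond the bars; origin at the centre of its underside

How it is judged:
On the way, in this order (a step that is already met when the one before it is completed fails the run):
1. the clamp lever is pushed over, fully open (value of joint busbar_fixture_lever above 1.2 rad), for 0.2 s.
2. the fingertips point at the 90 mm loose busbar from just above, for 1.5 s, the clamp staying open (horizontal distance between the grasp point and busbar_1 below 0.025 m and z of the grasp point in the frame of busbar_1 between 0.02 and 0.1 m and value of joint busbar_fixture_lever above 1.2 rad), for 1.5 s.
At the end, for the whole second after the job is handed in: The lever is at rest, open beyond 1.2 rad; the grasp point of the gripper is within 25 mm, seen from above, of the middle of the 90 mm loose busbar and 15 to 95 mm above its top face (fingertips just above it); every loose thing is within 6 mm of where it lay (all of step 2 and velocity of joint busbar_fixture_lever between -0.05 and 0.05 rad/s and distance of each of busbar_1, busbar_2, busbar_3, spacer_1, caliper from where it was at the start of the episode below 0.006 m); the robot touches nothing.
It fails at once if the robot touches a loose thing (contact force between any of the fingers, the arm and busbar_1 above 0.3 N or contact force between any of the fingers, the arm and busbar_2 above 0.3 N or contact force between any of the fingers, the arm and busbar_3 above 0.3 N or contact force between any of the fingers, the arm and spacer_1 above 0.3 N or contact force between any of the fingers, the arm and caliper above 0.3 N).
It fails at once if a loose thing is moved or lifted by more than 6 mm (distance of any of busbar_1, busbar_2, busbar_3, spacer_1, caliper from where it was at the start of the episode above 0.006 m).
It fails at once if the fingertips point at a wrong loose busbar (within 20 mm of its middle seen from above, grasp point less than 60 mm above the bench) ((horizontal distance between the grasp point and busbar_2 below 0.02 m and z of the grasp point in the frame of busbar_2 below 0.06 m) or (horizontal distance between the grasp point and busbar_3 below 0.02 m and z of the grasp point in the frame of busbar_3 below 0.06 m)).
It fails at once if the lever's handle is taken between the fingers (the grasp point comes inside it) (distance between the grasp point and handle_low below 0.014 m or distance between the grasp point and handle_mid below 0.014 m or distance between the grasp point and handle_top below 0.014 m).
It fails at once if the lever is forced: more than 60 N between the fingers and the fixture (contact force between the fingers and busbar_fixture above 60 N).
It also fails if it takes over 45 s, if anything falls off the work surface, if the arm or the gripper's body presses on something with over 40 N, if the wrist force passes 120 N, or if a joint passes its speed limit or range.

## Working session

There is one attempt and no reset: what is moved stays moved. The work goes in short steps, Python scripts to look and compute and a tool call to move; the robot and the scene stay as the last step left them, time stands still between calls to the robot, and variables do not carry over. Pictures are saved under pics/ and viewed, at most 10 in all, crops included, and the job is handed in when it is done.

Besides the shell and the picture viewer there is one more tool, called after "Request:" as name([rows], argument=value, ...), one row to a line, values as JSON. apply_moves: Moves the arm, as the interface text tells. Its arguments: {"type":"object","properties":{"rows":{"type":"array"},"force":{"type":"number"}},"required":["rows"]}

```bash
mkdir -p pics; cat > h.py <<'E'
import numpy as np, cv2
from workcell import env, imaging, ticket
def grab(n):
    d=imaging.read_camera(n); np.savez(f'{n}.npz',**d); return d
def cloud(d):
    K=np.array(d['camera_matrix']);V=np.array(d['view']);z=d['z_map']
    v,u=np.mgrid[:z.shape[0],:z.shape[1]]
    P=np.stack([(u-K[0,2])/K[0,0]*z,(v-K[1,2])/K[1,1]*z,z],-1)
    return (P-V[:3,3])@V[:3,:3]
def ray(d,u,v,h):
    K=np.array(d['camera_matrix']);V=np.array(d['view']);R=V[:3,:3]
    c=-R.T@V[:3,3];r=R.T@np.linalg.solve(K,[u,v,1.]);return c+r*(h-c[2])/r[2]
E
python3 - <<'E'
from h import *
print(env.get_state())
for n in('scene','top'):
    d=grab(n);cv2.imwrite(f'pics/{n}0.png',d['color']);print(n,d['camera_matrix'],d['view'])
E
```

```text
{'clock': 0.0, 'joint_pos': array([-1.41262407e+00,  3.13974481e-01,  4.49581163e-02,  1.30360400e+00,
       -2.70449927e-05,  1.43119640e+00]), 'qvel': array([ 2.32195150e-04, -1.00088833e-03, -6.71533001e-05,  2.18143014e-04,
       -2.69803474e-03, -1.65896960e-04]), 'tau': array([-1.44905174e-03, -4.80617630e+01,  2.98538429e+01,  1.90953462e-02,
       -2.55191353e-04, -8.30899552e-06]), 'tcp_pos': array([ 0.16859956, -0.54917827,  0.23041509]), 'orientation': array([-9.11855886e-04,  9.88936511e-01,  1.48336592e-01, -2.19909627e-05]), 'wrist_force': array([ 0.03443098, -0.0528569 , -0.41028889]), 'ft_torque': array([ 0.04554853,  0.00474928, -0.00514092]), 'grip_force': 0.0, 'finger_gap': 0.08517750370922926}
scene [[422.51068788   0.         321.20756514]
 [  0.         422.51068788 204.42748416]
 [  0.           0.           1.        ]] [[-0.84535969 -0.53371458  0.02270978  0.56737155]
 [-0.27745372  0.40234128 -0.87243391  0.23642258]
 [ 0.45649362 -0.74382138 -0.4882042   1.07358958]
 [ 0.          0.          0.          1.        ]]
top [[518.45364685   0.         312.57443404]
 [  0.         518.45364685 206.70091484]
 [  0.           0.           1.        ]] [[-0.02358539 -0.9996931  -0.00757892  0.16028432]
 [-0.98864858  0.0244487  -0.14824387  0.5769285 ]
 [ 0.14838367  0.00399649 -0.98892179  1.19569908]
 [ 0.          0.          0.          1.        ]]
```

View pics/scene0.png

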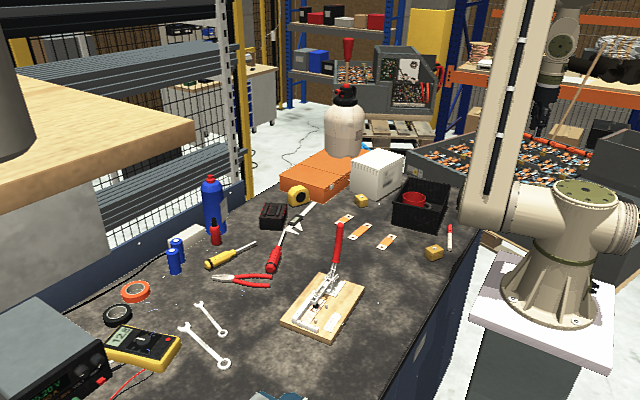

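View pics/top0.png

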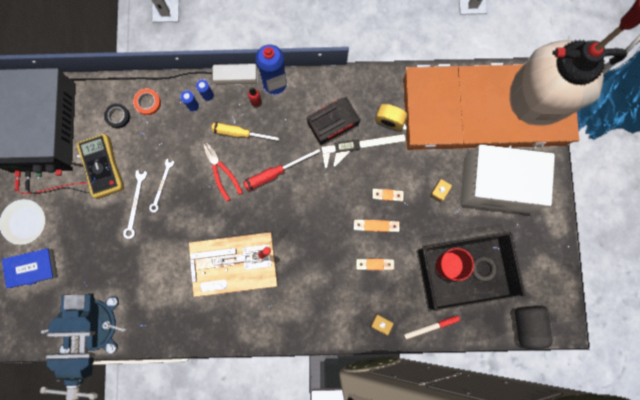

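The scene view shows the fixture at about (322,305), with its red handle up at (338,245). In the top view the fixture is at (232,264), the handle end at (265,253), and the three bars at (388,195), (377,226) and (375,265). There are amber blocks at (442,190) and (382,325).

```bash
python3 - <<'E'
from h import *
t=dict(np.load('top.npz'));s=dict(np.load('scene.npz'))
C=cloud(t);hsv=cv2.cvtColor(t['color'],cv2.COLOR_BGR2HSV)
def box(mask,roi,h,name):
    m=np.zeros(mask.shape,np.uint8);u0,v0,u1,v1=roi;m[v0:v1,u0:u1]=mask[v0:v1,u0:u1]
    cs,_=cv2.findContours(m,cv2.RETR_EXTERNAL,cv2.CHAIN_APPROX_NONE);c=max(cs,key=cv2.contourArea)
    w=np.array([ray(t,*p,h)[:2] for p in c[:,0,:].astype(float)],np.float32)
    r=cv2.minAreaRect(w*1000);z=C[...,2][m>0]
    print(name,'ctr',np.round(r[0],1),'size',np.round(r[1],1),'ang',round(r[2],1),'z med',np.median(z).round(4));
bright=(((hsv[...,2]>130)).astype(np.uint8))*255
for i,(u,v) in enumerate([(388,195),(377,226),(375,265)]): box(bright,(u-32,v-14,u+32,v+14),.005,f'bar{i}')
box(bright,(180,225,284,302),.018,'fix')
red=(((hsv[...,0]<8)|(hsv[...,0]>172))&(hsv[...,1]>150)&(hsv[...,2]>70))
for d,n,(u0,v0,u1,v1) in((t,'top',(240,235,290,280)),(s,'scene',(325,215,350,270))):
    h2=cv2.cvtColor(d['color'],cv2.COLOR_BGR2HSV);r=(((h2[...,0]<8)|(h2[...,0]>172))&(h2[...,1]>150)&(h2[...,2]>70))
    m=np.zeros(r.shape,bool);m[v0:v1,u0:u1]=r[v0:v1,u0:u1];P=cloud(d)[m]
    print(n,m.sum(),'px bounds',np.argwhere(m).min(0),np.argwhere(m).max(0))
    for a,b in((.09,.11),(.11,.13),(.13,.15),(.15,.17),(.17,.2)):
        q=P[(P[:,2]>a)&(P[:,2]<b)]
        if len(q):print(a,len(q),q.mean(0).round(4))
# tall things near the path/handle by depth
for (u,v) in[(442,190),(382,325),(350,145),(455,265),(430,327),(330,118),(392,115)]:print(u,v,C[v,u].round(3))
a=cv2.resize(t['color'][220:310,170:290],None,fx=4,fy=4,interpolation=cv2.INTER_CUBIC)
b=cv2.resize(t['color'][180:280,340:460],None,fx=4,fy=4,interpolation=cv2.INTER_CUBIC)
cv2.imwrite('pics/crop.png',np.vstack([a[:,:480],b])[:600] if 0 else cv2.resize(np.vstack([a,b]),(379,600)))
E
```

```text
bar0 ctr [620.7 -59.8] size [117.1  50.3] ang 88.6 z med 0.0026
bar1 ctr [539.7  -8.1] size [113.7  38.4] ang 83.8 z med 0.0044
bar2 ctr [ 4.493e+02 -3.000e-01] size [96.7 49.1] ang 84.3 z med 0.0033
fix ctr [435.9 356.5] size [161.5 232.9] ang 5.0 z med 0.0192
top 63 px bounds [248 259] [257 269]
0.09 7 [0.4634 0.2659 0.1039]
0.11 7 [0.4646 0.2621 0.1192]
0.13 6 [0.4658 0.2582 0.1372]
0.15 4 [0.4653 0.2541 0.1595]
0.17 39 [0.4686 0.2451 0.1835]
scene 271 px bounds [223 331] [262 343]
0.09 55 [0.463  0.2668 0.0999]
0.11 52 [0.4639 0.2605 0.1197]
0.13 52 [0.4643 0.2564 0.1397]
0.15 51 [0.4649 0.2528 0.1595]
0.17 44 [0.4657 0.2493 0.1779]
442 190 [ 0.614 -0.166  0.038]
382 325 [ 0.3   -0.008  0.038]
350 145 [0.739 0.049 0.012]
455 265 [ 0.435 -0.194  0.007]
430 327 [ 0.291 -0.125  0.011]
330 118 [0.796 0.099 0.053]
392 115 [ 0.796 -0.05   0.065]
```

View pics/crop.png

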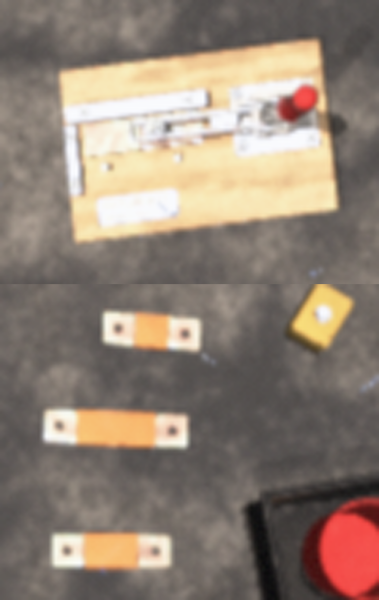

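In the crop the bars measure about 98, 144 and 119 px from top to bottom, so the 90 mm one is the bar nearest the robot, at about (375,265) in the top view. The handle leans towards world -y.

```bash
python3 - <<'E'
from h import *
t=dict(np.load('top.npz'));s=dict(np.load('scene.npz'))
def box(d,roi,h,name,thr,sat=False):
    u0,v0,u1,v1=roi;g=cv2.cvtColor(d['color'],cv2.COLOR_BGR2HSV)[...,2]
    m=np.zeros(g.shape,np.uint8);m[v0:v1,u0:u1]=(g[v0:v1,u0:u1]>thr)*255
    m=cv2.morphologyEx(m,cv2.MORPH_OPEN,np.ones((3,3)))
    cs,_=cv2.findContours(m,cv2.RETR_EXTERNAL,cv2.CHAIN_APPROX_NONE);c=max(cs,key=cv2.contourArea)
    w=np.array([ray(d,*p,h)[:2] for p in c[:,0,:].astype(float)],np.float32)
    r=cv2.minAreaRect(w*1000);print(name,thr,np.round(r[0],1),np.round(r[1],1),round(r[2],1))
    return 
for thr in(160,180):
    for i,(u,v) in enumerate([(388,195),(377,226),(375,265)]): box(t,(u-30,v-14,u+30,v+14),.005,f'bar{i}',thr)
    for i,(u,v) in enumerate([(345,220),(359,233),(387,242)]): box(s,(u-14,v-12,u+14,v+12),.005,f'sbar{i}',thr)
    box(t,(180,225,284,302),.018,'fix',thr)
C=cloud(t);print('fix top z',np.median(C[285:292,215:260,2]),'bar z',C[262:268,368:383,2].mean(), 'sbar z',cloud(s)[240:244,385:389,2].mean())
st=env.get_state();print(st['tcp_pos'])
from scipy.spatial.transform import Rotation as R
q=st['orientation'];print(R.from_quat([q[1],q[2],q[3],q[0]]).as_matrix().round(3))
E
```

```text
bar0 160 [612.4 -40.7] [74.1 27.7] 87.7
bar1 160 [536.4  -8.9] [110.6  28.4] 86.3
bar2 160 [ 4.426e+02 -2.000e-01] [89.7 28.8] 87.3
sbar0 160 [606.1 -18.5] [ 35.7 109.6] 9.3
sbar1 160 [533.2  -5.3] [109.5  27.9] 86.2
sbar2 160 [439.1   0.9] [93.1 27. ] 88.2
fix 160 [449.7 343.6] [132.5 203.4] 5.8
bar0 180 [612.9 -40.4] [74.7 26.4] 84.7
bar1 180 [537.   -7.8] [108.1  26.4] 86.6
bar2 180 [ 4.424e+02 -3.000e-01] [89.9 24.1] 88.6
sbar0 180 [609.  -30.8] [30.4 87.1] 2.8
sbar1 180 [533.2  -5.3] [109.5  27.9] 86.3
sbar2 180 [439.1   3.2] [79.4 27. ] 88.2
fix 180 [450.2 343.5] [131.3 201. ] 5.9
fix top z 0.018495960375409314 bar z 0.00598034730271496 sbar z 0.004779667393922042
[ 0.16862676 -0.54923866  0.23050994]
[[ 0.956  0.293 -0.   ]
 [ 0.293 -0.956  0.002]
 [ 0.    -0.002 -1.   ]]
```

Request:
apply_moves([
  {"xyz":[0,0,-40],"turn":[0,0,0],"grip":0},
  {"xyz":[0,0,-80],"turn":[0,0,0],"grip":0},
  {"xyz":[30,-15,-100],"turn":[0,0,0.05],"grip":0},
  {"xyz":[65,-30,-100],"turn":[0,0,0.1],"grip":0},
  {"xyz":[100,-45,-100],"turn":[0,0,0.15],"grip":0},
  {"xyz":[135,-60,-100],"turn":[0,0,0.2],"grip":0},
  {"xyz":[170,-76,-100],"turn":[0,0,0.2],"grip":0},
  {"xyz":[205,-92,-100],"turn":[0,0,0.2],"grip":0},
  {"xyz":[240,-108,-100],"turn":[0,0,0.2],"grip":0},
  {"xyz":[275,-124,-100],"turn":[0,0,0.2],"grip":0},
  {"xyz":[310,-140,-100],"turn":[0,0,0.2],"grip":0},
  {"xyz":[340,-156,-100],"turn":[0,0,0.2],"grip":0},
])

```text
clock: 1.1
tcp_pos: [0.4494, -0.299, 0.3309]
orientation: [-0.0, 0.999, 0.049, -0.0]
wrist_force: [0.1, 1.0, -0.2]
finger_gap: -0.0002
grip_force: 0.0
```

```bash
cat > st.py <<'E'
from h import *
from scipy.spatial.transform import Rotation as R
def st(tgt=None):
    s=env.get_state();q=s['orientation'];M=R.from_quat([q[1],q[2],q[3],q[0]]).as_matrix()
    print('t',round(s['clock'],2),'q',s['joint_pos'].round(2),'tcp',s['tcp_pos'].round(4),'F',s['wrist_force'].round(1),'gap',round(s['finger_gap'],4));print(M.round(3).tolist())
    c,n=np.cos(np.radians(5.8)),np.sin(np.radians(5.8));Q=np.array([[c,-n,0],[n,c,0],[0,0,1]]);o=np.array([.450,.3435,0])
    print('tcp in fixture mm',((s['tcp_pos']-o)@Q*1000).round(1))
    if tgt is not None:
        for p in tgt:
            w=o+Q@np.array(p)/1000;print(p,'world',w.round(3),'tool shift',((w-s['tcp_pos'])@M*1000).round(1))
E
python3 -c "
from st import *
st([(10,-50,330),(10,-50,140)])"
```

```text
t 1.1 q [-0.74  0.24  0.19  1.52  0.    2.31] tcp [ 0.4494 -0.299   0.3309] F [ 0.1  1.  -0.2] gap -0.0002
[[0.995, 0.098, -0.0], [0.098, -0.995, 0.0], [-0.0, -0.0, -1.0]]
tcp in fixture mm [ -65.5 -639.2  330.9]
(10, -50, 330) world [0.465 0.295 0.33 ] tool shift [  73.9 -589.4    1.1]
(10, -50, 140) world [0.465 0.295 0.14 ] tool shift [  73.9 -589.3  191.1]
```

Request:
apply_moves([
  {"xyz":[4,-30,0],"turn":[0,0,-0.1],"grip":0},
  {"xyz":[8,-60,0],"turn":[0,0,-0.2],"grip":0},
  {"xyz":[12,-90,0],"turn":[0,0,-0.3],"grip":0},
  {"xyz":[16,-120,0],"turn":[0,0,-0.4],"grip":0},
  {"xyz":[20,-150,0],"turn":[0,0,-0.5],"grip":0},
  {"xyz":[24,-180,0],"turn":[0,0,-0.6],"grip":0},
  {"xyz":[28,-210,0],"turn":[0,0,-0.7],"grip":0},
  {"xyz":[32,-240,0],"turn":[0,0,-0.8],"grip":0},
  {"xyz":[36,-270,0],"turn":[0,0,-0.9],"grip":0},
  {"xyz":[40,-300,0],"turn":[0,0,-1.0],"grip":0},
  {"xyz":[44,-330,0],"turn":[0,0,-1.1],"grip":0},
  {"xyz":[48,-360,0],"turn":[0,0,-1.2],"grip":0},
])

```text
clock: 2.1
tcp_pos: [0.4601, 0.0636, 0.331]
orientation: [-0.0, 0.795, 0.606, -0.0]
wrist_force: [1.1, 0.7, 0.2]
finger_gap: 0.0003
grip_force: 0.0
```

```bash
python3 -c "
from st import *
st([(10,-50,330),(10,-50,200)])"
```

```text
t 2.1 q [-0.04  0.09  0.01  1.49 -0.    1.8 ] tcp [0.4601 0.0636 0.331 ] F [1.1 0.7 0.2] gap 0.0003
[[0.265, 0.964, -0.001], [0.964, -0.265, -0.0], [-0.0, -0.0, -1.0]]
tcp in fixture mm [ -18.2 -279.5  331. ]
(10, -50, 330) world [0.465 0.295 0.33 ] tool shift [224.2 -56.6   1. ]
(10, -50, 200) world [0.465 0.295 0.2  ] tool shift [224.2 -56.5 131. ]
```

Request:
apply_moves([
  {"xyz":[30,-8,0],"turn":[0,0,-0.1],"grip":0},
  {"xyz":[60,-15,0],"turn":[0,0,-0.2],"grip":0},
  {"xyz":[90,-22,0],"turn":[0,0,-0.3],"grip":0},
  {"xyz":[120,-30,0],"turn":[0,0,-0.37],"grip":0},
  {"xyz":[150,-38,0],"turn":[0,0,-0.37],"grip":0},
  {"xyz":[180,-45,0],"turn":[0,0,-0.37],"grip":0},
  {"xyz":[205,-51,0],"turn":[0,0,-0.37],"grip":0},
  {"xyz":[224,-56,0],"turn":[0,0,-0.37],"grip":0},
  {"xyz":[224,-56,30],"turn":[0,0,-0.37],"grip":0},
  {"xyz":[224,-56,60],"turn":[0,0,-0.37],"grip":0},
  {"xyz":[224,-56,95],"turn":[0,0,-0.37],"grip":0},
  {"xyz":[224,-56,120],"turn":[0,0,-0.37],"grip":0},
])

```text
clock: 3.1
tcp_pos: [0.4658, 0.2928, 0.2081]
orientation: [-0.001, 0.672, 0.741, -0.001]
wrist_force: [-0.2, -0.2, -0.4]
finger_gap: -0.0001
grip_force: 0.0
```

```bash
python3 -c "
from st import *
st([(10,-50,140),(10,-70,140)])
d=grab('scene');a=d['color'][170:345,260:420];t=grab('top')['color'][190:310,180:340]
cv2.imwrite('pics/c1.png',np.hstack([cv2.resize(a,(500,547)),cv2.resize(t,(300,547))]))"
```

```text
t 3.1 q [ 0.42  0.28 -0.06  1.24 -0.    1.89] tcp [0.4658 0.2928 0.2081] F [-0.2 -0.2 -0.4] gap -0.0001
[[-0.098, 0.995, -0.003], [0.995, 0.098, -0.001], [-0.001, -0.003, -1.0]]
tcp in fixture mm [ 10.6 -52.1 208.1]
(10, -50, 140) world [0.465 0.295 0.14 ] tool shift [ 2.1 -0.4 68.1]
(10, -70, 140) world [0.467 0.275 0.14 ] tool shift [-17.9  -0.3  68.1]
```

View pics/c1.png

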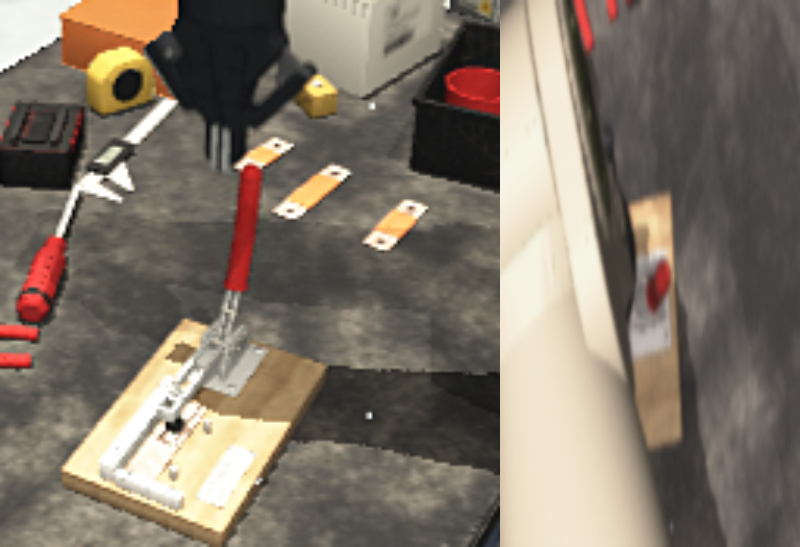

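The tip hangs just behind the handle (+y side), with the handle end at crop (250,170), and it is still clamped. Next I go down and make the first push.

Request:
apply_moves([
  {"xyz":[2,0,20],"turn":[0,0,0],"grip":0},
  {"xyz":[2,0,40],"turn":[0,0,0],"grip":0},
  {"xyz":[2,0,60],"turn":[0,0,0],"grip":0},
  {"xyz":[-4,0,60],"turn":[0,0,0],"grip":0},
  {"xyz":[-10,0,60],"turn":[0,0,0],"grip":0},
  {"xyz":[-15,0,60],"turn":[0,0,0],"grip":0},
  {"xyz":[-20,0,61],"turn":[0,0,0],"grip":0},
  {"xyz":[-25,0,64],"turn":[0,0,0],"grip":0},
  {"xyz":[-30,0,67],"turn":[0,0,0],"grip":0},
  {"xyz":[-35,0,70],"turn":[0,0,0],"grip":0},
  {"xyz":[-40,0,72],"turn":[0,0,0],"grip":0},
  {"xyz":[-44,0,74],"turn":[0,0,0],"grip":0},
])

```text
clock: 4.2
tcp_pos: [0.4713, 0.2486, 0.137]
orientation: [-0.0, 0.672, 0.74, -0.0]
wrist_force: [1.3, 0.7, 0.2]
finger_gap: 0.0003
grip_force: 0.3
```

```bash
python3 -c "
from st import *
st([(10,-119,112),(10,-134,85),(10,-140,64),(10,-141,44)])
d=grab('scene');a=d['color'][170:345,260:420]
cv2.imwrite('pics/c2.png',cv2.resize(a,(500,547)))"
```

```text
t 4.2 q [ 0.33  0.28 -0.24  1.05  0.    1.81] tcp [0.4713 0.2486 0.137 ] F [1.3 0.7 0.2] gap 0.0003
[[-0.097, 0.995, -0.0], [0.995, 0.097, -0.0], [-0.0, -0.0, -1.0]]
tcp in fixture mm [ 11.6 -96.6 137. ]
(10, -119, 112) world [0.472 0.226 0.112] tool shift [-22.4  -1.5  25. ]
(10, -134, 85) world [0.473 0.211 0.085] tool shift [-37.4  -1.4  52. ]
(10, -140, 64) world [0.474 0.205 0.064] tool shift [-43.4  -1.4  73. ]
(10, -141, 44) world [0.474 0.204 0.044] tool shift [-44.4  -1.4  93. ]
```

View pics/c2.png

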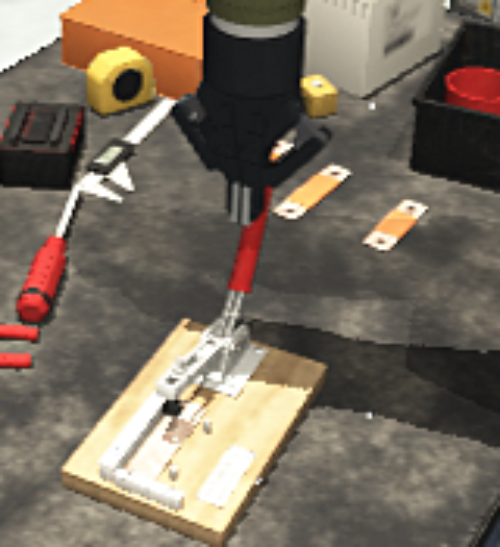

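The lever follows the tip (handle at crop (250,235), foot lifted off the bar), so I carry on along the arc.

Request:
apply_moves([
  {"xyz":[-6,-1,6],"turn":[0,0,0],"grip":0},
  {"xyz":[-12,-1,12],"turn":[0,0,0],"grip":0},
  {"xyz":[-17,-1,18],"turn":[0,0,0],"grip":0},
  {"xyz":[-22,-1,25],"turn":[0,0,0],"grip":0},
  {"xyz":[-27,-1,33],"turn":[0,0,0],"grip":0},
  {"xyz":[-32,-1,42],"turn":[0,0,0],"grip":0},
  {"xyz":[-37,-1,52],"turn":[0,0,0],"grip":0},
  {"xyz":[-40,-1,60],"turn":[0,0,0],"grip":0},
  {"xyz":[-42,-1,68],"turn":[0,0,0],"grip":0},
  {"xyz":[-43,-1,76],"turn":[0,0,0],"grip":0},
  {"xyz":[-44,-1,84],"turn":[0,0,0],"grip":0},
  {"xyz":[-44,-1,90],"turn":[0,0,0],"grip":0},
])

```text
clock: 5.25
tcp_pos: [0.4743, 0.2051, 0.0461]
orientation: [-0.0, 0.672, 0.741, -0.0]
wrist_force: [-0.4, -0.2, 0.5]
finger_gap: 0.0002
grip_force: 0.1
```

```bash
python3 -c "
from st import *
st([(10,-141,42)])
d=grab('scene');a=d['color'][170:345,260:420]
cv2.imwrite('pics/c3.png',cv2.resize(a,(500,547)))"
```

```text
t 5.25 q [ 0.25  0.34 -0.4   0.83 -0.    1.73] tcp [0.4743 0.2051 0.0461] F [-0.4 -0.2  0.5] gap 0.0002
[[-0.097, 0.995, -0.001], [0.995, 0.097, -0.0], [-0.0, -0.001, -1.0]]
tcp in fixture mm [  10.2 -140.2   46.1]
(10, -141, 42) world [0.474 0.204 0.042] tool shift [-0.8 -0.1  4.1]
```

View pics/c3.png

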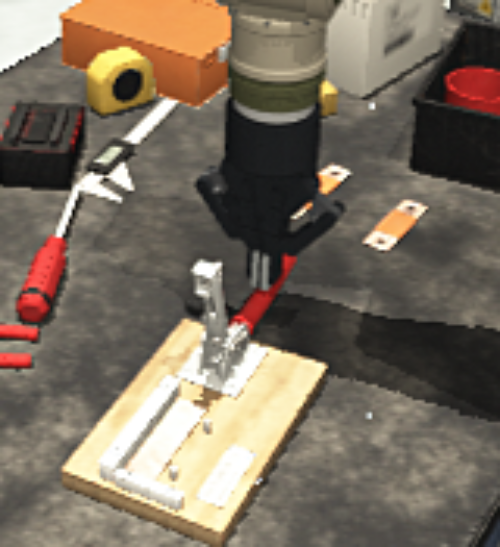

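The handle is nearly level (crop (265,300)), and the clamp arm stands up. I press a few millimetres further until the force shows the stop, then rise.

Request:
apply_moves([
  {"xyz":[0,0,2],"turn":[0,0,0],"grip":0},
  {"xyz":[0,0,3],"turn":[0,0,0],"grip":0},
  {"xyz":[0,0,4],"turn":[0,0,0],"grip":0},
  {"xyz":[0,0,4],"turn":[0,0,0],"grip":0},
  {"xyz":[0,0,4],"turn":[0,0,0],"grip":0},
])

```text
clock: 5.72
tcp_pos: [0.4748, 0.2054, 0.0436]
orientation: [0.0, 0.672, 0.741, 0.0]
wrist_force: [-0.1, 1.1, 0.4]
finger_gap: 0.0002
grip_force: 0.0
```

Request:
apply_moves([
  {"xyz":[0,0,1],"turn":[0,0,0],"grip":0},
  {"xyz":[0,0,2],"turn":[0,0,0],"grip":0},
  {"xyz":[0,0,2],"turn":[0,0,0],"grip":0},
  {"xyz":[0,0,2],"turn":[0,0,0],"grip":0},
])

```text
clock: 6.05
tcp_pos: [0.4748, 0.2053, 0.0414]
orientation: [0.0, 0.672, 0.741, 0.0]
wrist_force: [0.2, 0.7, 0.5]
finger_gap: 0.0003
grip_force: 0.4
```

No stop force, so the lever has probably sunk to its stop by itself. I rise and measure the handle.

Request:
apply_moves([
  {"xyz":[0,0,-15],"turn":[0,0,0],"grip":0},
  {"xyz":[0,0,-40],"turn":[0,0,0],"grip":0},
  {"xyz":[0,0,-70],"turn":[0,0,0],"grip":0},
  {"xyz":[-20,0,-90],"turn":[0,0,0],"grip":0},
  {"xyz":[-50,0,-95],"turn":[0,0,0],"grip":0},
  {"xyz":[-80,0,-95],"turn":[0,0,0],"grip":0},
  {"xyz":[-80,0,-95],"turn":[0,0,0],"grip":0},
])

```text
clock: 6.63
tcp_pos: [0.4833, 0.1221, 0.1371]
orientation: [0.001, 0.673, 0.739, -0.0]
wrist_force: [0.3, 0.0, 0.9]
finger_gap: -0.0
grip_force: 0.0
```

```bash
python3 -c "
from st import *
st()
d=grab('scene');h=cv2.cvtColor(d['color'],cv2.COLOR_BGR2HSV);C=cloud(d)
m=((h[...,0]<8)|(h[...,0]>172))&(h[...,1]>150)&(h[...,2]>70)
m&=(abs(C[...,0]-.472)<.05)&(C[...,1]>.12)&(C[...,1]<.31)
P=C[m];print(len(P))
for a in np.arange(.14,.3,.02):
    q=P[(P[:,1]>=a)&(P[:,1]<a+.02)]
    if len(q):print(round(a,2),len(q),q.mean(0).round(4),'zmax',q[:,2].max().round(4))
s=env.get_state();q=s['orientation'];M=R.from_quat([q[1],q[2],q[3],q[0]]).as_matrix()
print('to bar',((np.array([.441,.0,.05])-s['tcp_pos'])@M*1000).round(1))
cv2.imwrite('pics/c4.png',cv2.resize(d['color'][170:345,260:420],(500,547)))"
```

```text
t 6.63 q [ 0.09  0.22 -0.32  1.03 -0.    1.57] tcp [0.4833 0.1221 0.1371] F [0.3 0.  0.9] gap -0.0
[[-0.093, 0.996, 0.002], [0.996, 0.093, -0.002], [-0.002, 0.002, -1.0]]
tcp in fixture mm [  10.7 -223.6  137.1]
169
0.14 9 [0.4766 0.1564 0.0358] zmax 0.0437
0.16 37 [0.4741 0.17   0.0363] zmax 0.0436
0.18 33 [0.4727 0.1903 0.0346] zmax 0.0402
0.2 33 [0.4691 0.21   0.0343] zmax 0.0413
0.22 31 [0.4655 0.2293 0.0351] zmax 0.0387
0.24 22 [0.4657 0.2462 0.0363] zmax 0.0404
0.26 1 [0.4549 0.2605 0.0454] zmax 0.0454
to bar [-119.3  -53.1   86.7]
```

View pics/c4.png

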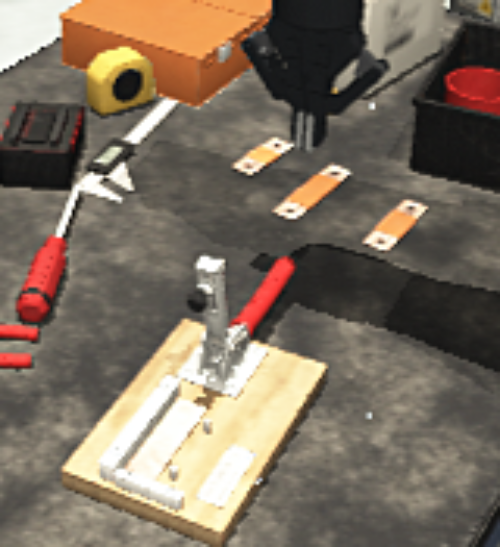

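The handle is level at z≈35 mm along its whole length, with its end at crop (290,262): fully open. The loose bars haven't moved. Next I go above the near bar and descend.

Request:
apply_moves([
  {"xyz":[-25,-11,0],"turn":[0,0,0],"grip":0},
  {"xyz":[-50,-22,0],"turn":[0,0,0],"grip":0},
  {"xyz":[-75,-33,0],"turn":[0,0,0],"grip":0},
  {"xyz":[-100,-44,0],"turn":[0,0,0],"grip":0},
  {"xyz":[-119,-53,0],"turn":[0,0,0],"grip":0},
  {"xyz":[-119,-53,15],"turn":[0,0,0],"grip":0},
  {"xyz":[-119,-53,35],"turn":[0,0,0],"grip":0},
  {"xyz":[-119,-53,55],"turn":[0,0,0],"grip":0},
  {"xyz":[-119,-53,75],"turn":[0,0,0],"grip":0},
  {"xyz":[-119,-53,90],"turn":[0,0,0],"grip":0},
  {"xyz":[-119,-53,100],"turn":[0,0,0],"grip":0},
  {"xyz":[-119,-53,105],"turn":[0,0,0],"grip":0},
])

```text
clock: 7.68
tcp_pos: [0.4397, 0.003, 0.0296]
orientation: [-0.001, 0.672, 0.741, -0.001]
wrist_force: [-0.2, -0.4, -0.7]
finger_gap: 0.0002
grip_force: 0.0
```

Request:
apply_moves([
  {"xyz":[0,0,0],"turn":[0,0,0],"grip":0},
  {"xyz":[0,0,0],"turn":[0,0,0],"grip":0},
  {"xyz":[0,0,0],"turn":[0,0,0],"grip":0},
  {"xyz":[0,0,0],"turn":[0,0,0],"grip":0},
  {"xyz":[0,0,0],"turn":[0,0,0],"grip":0},
  {"xyz":[0,0,0],"turn":[0,0,0],"grip":0},
  {"xyz":[0,0,0],"turn":[0,0,0],"grip":0},
  {"xyz":[0,0,0],"turn":[0,0,0],"grip":0},
  {"xyz":[0,0,0],"turn":[0,0,0],"grip":0},
  {"xyz":[0,0,0],"turn":[0,0,0],"grip":0},
  {"xyz":[0,0,0],"turn":[0,0,0],"grip":0},
  {"xyz":[0,0,0],"turn":[0,0,0],"grip":0},
])

```text
clock: 8.68
tcp_pos: [0.4411, 0.002, 0.0313]
orientation: [0.0, 0.672, 0.741, -0.0]
wrist_force: [0.3, 0.2, -0.1]
finger_gap: 0.0004
grip_force: 0.0
```

```bash
python3 -c "
from st import *
st()
d=grab('scene')
cv2.imwrite('pics/c5.png',cv2.resize(d['color'][170:345,280:440],(500,547)))"
```

```text
t 8.68 q [-0.18  0.23 -0.61  0.74 -0.    1.3 ] tcp [0.4411 0.002  0.0313] F [ 0.3  0.2 -0.1] gap 0.0004
[[-0.097, 0.995, -0.0], [0.995, 0.097, -0.0], [-0.0, -0.0, -1.0]]
tcp in fixture mm [ -43.4 -338.8   31.3]
```

View pics/c5.png

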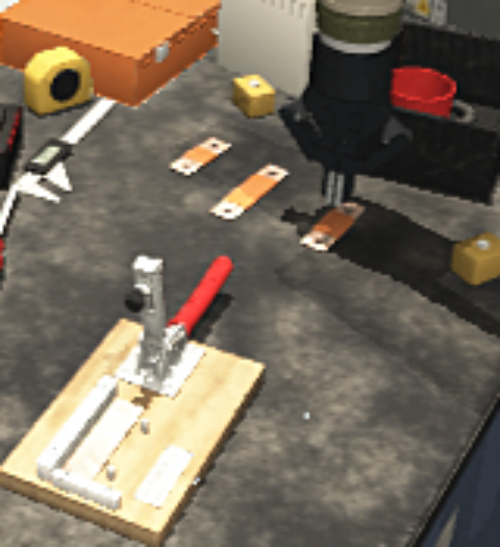

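The fingertips at crop (338,200) hover just above the middle of the 90 mm bar (335,228), and the lever stays open. I hold there a bit longer, then hand in.

Request:
apply_moves([
  {"xyz":[0,0,0],"turn":[0,0,0],"grip":0},
  {"xyz":[0,0,0],"turn":[0,0,0],"grip":0},
  {"xyz":[0,0,0],"turn":[0,0,0],"grip":0},
  {"xyz":[0,0,0],"turn":[0,0,0],"grip":0},
  {"xyz":[0,0,0],"turn":[0,0,0],"grip":0},
  {"xyz":[0,0,0],"turn":[0,0,0],"grip":0},
  {"xyz":[0,0,0],"turn":[0,0,0],"grip":0},
  {"xyz":[0,0,0],"turn":[0,0,0],"grip":0},
  {"xyz":[0,0,0],"turn":[0,0,0],"grip":0},
  {"xyz":[0,0,0],"turn":[0,0,0],"grip":0},
  {"xyz":[0,0,0],"turn":[0,0,0],"grip":0},
  {"xyz":[0,0,0],"turn":[0,0,0],"grip":0},
])

```text
clock: 9.73
tcp_pos: [0.4412, 0.002, 0.0313]
orientation: [0.0, 0.672, 0.741, -0.0]
wrist_force: [-0.5, -0.2, -0.6]
finger_gap: -0.0001
grip_force: 0.0
```

Request:
apply_moves([
  {"xyz":[0,0,0],"turn":[0,0,0],"grip":0},
  {"xyz":[0,0,0],"turn":[0,0,0],"grip":0},
  {"xyz":[0,0,0],"turn":[0,0,0],"grip":0},
  {"xyz":[0,0,0],"turn":[0,0,0],"grip":0},
  {"xyz":[0,0,0],"turn":[0,0,0],"grip":0},
  {"xyz":[0,0,0],"turn":[0,0,0],"grip":0},
])

```text
clock: 10.23
tcp_pos: [0.4411, 0.002, 0.0313]
orientation: [0.0, 0.672, 0.741, -0.0]
wrist_force: [-0.6, -0.4, -0.6]
finger_gap: 0.0003
grip_force: 0.0
```

```bash
python3 -c "
from h import *
print(ticket.hand_in())"
```

```text
the job is handed in; nothing more can be done
None
```

The job is handed in (no verdict was returned): the clamp lever is fully open, and the closed fingertips are still pointing at the 90 mm busbar from about 26 mm above its middle, with no sign of contact with any loose thing.

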